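# Leak-check a liquid receiver with a sniffer probe

## Task

Take the leak-detector probe off its rest and hold its tip still for at least two seconds about 10 mm in front of the mouth of the receiver's service port, pointing straight into the port. Then draw the tip slowly (about 30 mm a second) along the whole weld seam of the receiver, from the end at the service port to the other end, about 10 mm off the bead and pointing square at the tank's surface. Keep from touching the receiver or pushing the other things about, and finally lay the probe back in its rest, pointing the way it did, and let go.

Things in the scene. Friction and masses are not known exactly. Their poses are not given: they have to be found in the camera images.
- probe: Leak-detector probe, 200 mm long, about 0.24 kg, loose, lying level in its rest. White square handle 120 x 28 x 28 mm, then a 9 mm steel tube with a 14 mm nose. Origin: centre of the handle, near the centre of mass (64 mm above the table at the start); x runs along the probe to the tip, z up. Handle spans x = -60 to +60 mm; grip it at its middle, across y, from above.
- probe_tip (a point): End of the probe's nose, 140 mm from the handle's centre along probe x.
- rest: Dark steel rest, fixed, left or right of the receiver: base 140 x 70 x 8 mm, two flared saddles 10 mm thick at x = -48 and +48 mm, free for fingers between. Saddle floors 50 mm above the table; cheeks 34 mm apart there, 64 mm at their top (74 mm up). Origin: centre of its underside; x: the way the probe points in it (roughly to the robot). Seated probe's origin is at (0, 0, 64 mm).
- receiver: Liquid receiver, fixed: dark steel tank 90 mm in diameter, 180 mm long, level along y, axis 75 mm above the table, on a 110 x 170 mm footplate. A straight 14 mm copper pipe leaves its +y end (to y = 172 mm) and carries the service port; a bent copper pipe leaves the other end (to x = -66, y = -146 mm). Origin: centre of the underside; x away from the robot.
- seam: Straight steel weld bead 6 mm thick, 140 mm long, on the tank's far upper side (away from the robot), 35 degrees above level. Origin: middle of the bead, 1 mm under its crest; x points square out of the tank (away from the robot, up 35 degrees), y along the seam: ends at y = +70 mm (service-port end) and -70 mm.
- port: Service port: brass stub 18 mm in diameter with a 22 mm collar, standing out of the copper pipe at the tank's +y end, 25 degrees above level, on the seam's side. Origin: centre of its mouth, 32 mm from the pipe's axis, at y = 130 mm of the receiver; x points out of the mouth (away from the robot, up 25 degrees).
- tray: Bystander: black plastic parts tray 190 x 100 x 60 mm with short copper pieces, fixed, on the other side of the receiver from the rest. Origin: centre of the underside.
- wrench: Bystander: steel wrench 170 mm long, loose, lying farther beyond the receiver.
- screwdriver: Bystander: screwdriver 190 mm long, loose, lying just beyond the receiver.
- valve: Bystander: upright round brass fitting, 44 mm wide, 40 mm high, loose.
- drier: Bystander: copper filter drier, 140 mm long, 33 mm high, on two steel feet, loose.
- jar: Bystander: jar 60 mm wide, 75 mm high, loose.
- carton: Bystander: cardboard carton 110 x 150 x 70 mm, loose.
There are look-alikes about, which are no part of the job. Leave any blue or turquoise look-alike of the rest alone.

How it is judged:
On the way, in this order (a step that is already met when the one before it is completed fails the run):
1. probe tip held still in front of the service port's mouth (0 to 22 mm off it, within 10 mm of its axis), probe within 20 degrees of the port's axis, for 1.7 s (x of probe_tip in the frame of port between 0 and 0.022 m and y of probe_tip in the frame of port between -0.01 and 0.01 m and z of probe_tip in the frame of port between -0.01 and 0.01 m and angle between the x axis of probe and the x axis of port, either way round below 0.35 rad and linear speed of probe below 0.025 m/s and angular speed of probe below 0.25 rad/s), for 1.7 s.
2. tip over the weld seam at y = 60 mm of the seam (within 11 mm along and across, 0 to 22 mm off the bead), probe within 20 degrees of square to the surface, slower than 60 mm/s for 0.2 s (x of probe_tip in the frame of seam between 0 and 0.022 m and y of probe_tip in the frame of seam between 0.049 and 0.071 m and z of probe_tip in the frame of seam between -0.011 and 0.011 m and angle between the x axis of probe and the x axis of seam, either way round below 0.35 rad and linear speed of probe below 0.06 m/s), for 0.2 s.
3. tip over the weld seam at y = 30 mm of the seam (within 11 mm along and across, 0 to 22 mm off the bead), probe within 20 degrees of square to the surface, slower than 60 mm/s for 0.2 s (x of probe_tip in the frame of seam between 0 and 0.022 m and y of probe_tip in the frame of seam between 0.019 and 0.041 m and z of probe_tip in the frame of seam between -0.011 and 0.011 m and angle between the x axis of probe and the x axis of seam, either way round below 0.35 rad and linear speed of probe below 0.06 m/s), for 0.2 s.
4. tip over the weld seam at y = 0 mm of the seam (within 11 mm along and across, 0 to 22 mm off the bead), probe within 20 degrees of square to the surface, slower than 60 mm/s for 0.2 s (x of probe_tip in the frame of seam between 0 and 0.022 m and y of probe_tip in the frame of seam between -0.011 and 0.011 m and z of probe_tip in the frame of seam between -0.011 and 0.011 m and angle between the x axis of probe and the x axis of seam, either way round below 0.35 rad and linear speed of probe below 0.06 m/s), for 0.2 s.
5. tip over the weld seam at y = -30 mm of the seam (within 11 mm along and across, 0 to 22 mm off the bead), probe within 20 degrees of square to the surface, slower than 60 mm/s for 0.2 s (x of probe_tip in the frame of seam between 0 and 0.022 m and y of probe_tip in the frame of seam between -0.041 and -0.019 m and z of probe_tip in the frame of seam between -0.011 and 0.011 m and angle between the x axis of probe and the x axis of seam, either way round below 0.35 rad and linear speed of probe below 0.06 m/s), for 0.2 s.
6. tip over the weld seam at y = -60 mm of the seam (within 11 mm along and across, 0 to 22 mm off the bead), probe within 20 degrees of square to the surface, slower than 60 mm/s for 0.2 s (x of probe_tip in the frame of seam between 0 and 0.022 m and y of probe_tip in the frame of seam between -0.071 and -0.049 m and z of probe_tip in the frame of seam between -0.011 and 0.011 m and angle between the x axis of probe and the x axis of seam, either way round below 0.35 rad and linear speed of probe below 0.06 m/s), for 0.2 s.
At the end, for the whole second after the job is handed in: The probe lies at rest in both saddles of its rest: its origin within 20 mm along, 10 mm across and 6 mm in height of its seated place, its axis within 7 degrees of the rest's, its tip pointing the same way as at the start; released (x of probe in the frame of rest between -0.02 and 0.02 m and y of probe in the frame of rest between -0.01 and 0.01 m and z of probe in the frame of rest between 0.058 and 0.07 m and x of probe_tip in the frame of rest above 0.1 m and angle between the x axis of probe and the x axis of rest, either way round below 0.12 rad and linear speed of probe below 0.02 m/s); the robot touches nothing.
It fails at once if the receiver is touched with more than 1.5 N (contact force between receiver and anything else above 1.5 N).
It fails at once if a bystander is pushed more than 30 mm (distance of any of wrench, screwdriver, valve, drier, jar, carton from where it was at the start of the episode above 0.03 m).
It also fails if it takes over 69 s, if anything falls off the work surface, if the arm or the gripper's body presses on something with over 40 N, if the wrist force passes 120 N, or if a joint passes its speed limit or range.

## Robot

A 7-joint arm with a two-finger parallel gripper is mounted at the origin on the work surface. World frame = base frame: x ahead of the robot, y to its left, z up, the work surface at z = 0. Lengths are in m, angles in rad, forces in N, time in s.
With the tool pointing down it reaches from about 0.425 to 0.825 m from the base axis. Payload 3.6 kg.
Tool frame: the origin (TCP) lies at the very end of the fingers, on their centre line; the grasp point (between the pads) lies 19 mm behind it (bot.grip_point_offset is the distance from the TCP to the grasp point, in m); z points along the fingers, y is the line along which they close (so a half turn about z gives the same grasp; the last joint's range is limited). The gripper opens to 85 mm and grips with 20 to 120 N. Pads are 22 mm wide; open, the fingers measure 114 mm over their backs; the gripper's body (76 mm by 85 mm) begins 54 mm behind the grasp point. The pads swing forward as they close: fully open they stand 13 mm farther back than shut.
Start: joints at [1.216, 0.615, -0.013, 1.423, 0.008, 1.103, -0.04], TCP at [0.21, -0.615, 0.205] pointing down, gripper open.
Joint ranges: [-3.12, 3.12], [-0.3, 2.06], [-1.34, 1.32], [0.26, 2.42], [-1.36, 4.5], [0.01, 1.98], [-2.84, 2.84]. Speed limits (rad/s): [2.79, 2.79, 3.14, 3.14, 3.14, 3.14, 3.14].

## Interface

Orientations are given as a 3x3 rotation matrix whose columns are the frame's x, y, z axes.
In Python, from station import bot, optics, close_job gives the robot as it stands.
- The arm moves only by the tool carry_out, never from a script. Its argument "rows" is one flat list of numbers, 7 for each row, row after row: the opening, from 0 (shut) to 1 (fully open), then the shift along the tool's x, y, z in units of 30 cm (1.0 is 30 cm), then the turn, a rotation vector about the tool's x, y, z in units of 0.5 rad (1.0 is 0.5 rad). In form: [grip, tx, ty, tz, wx, wy, wz, grip, tx, ty, tz, wx, wy, wz, ...]. A call has 1 to 20 rows; each row is the pose to reach, as a shift and turn from the pose commanded when the call began, along the tool's axes at that moment; what a row does not reach only later rows make up. A row lasts 1/10 s, in which the tool goes at most 50 mm and 8.59 degrees, less where a joint would pass 70% of its speed; a pose out of reach is approached as far as the arm can. A call with a number of a shift or a turn outside -1 to 1 is refused whole. A call with a gripper value outside its range is refused whole. The fingers move at their own pace and stop on an object; "squeeze" is the grip in N (left out, the last holds). Time passes only in rows, so rows that repeat a pose let the fingers close. It gives the time, the measured TCP pose, the force, the opening and the grip force at its end, in the units of the state.
- bot.observe(): the state, without advancing time (a new reading comes with each control period).
- optics.read_camera(name): name is "scene" or "top" or "wrist"; returns a dict with "frame" (480x640x3 uint8, blue, green, red), "depth" (480x640 float32, m along the optical axis (not along the pixel's ray), 0 where there is no reading), "mtx" (3x3 intrinsics, pixels), "cam_to_world" (4x4, takes a point from camera to world coordinates). Camera axes: x right, y down, z forward; pixel columns grow to the right and rows downward; lengths in m; the calibration is good to about 2 mm. A picture is of the moment at which its call begins.
- close_job(): hands the job in; it is judged then, once.
The state is a dict: "clock": time; "joint_positions": joint angles; "joint_velocities": joint speeds; "effort": joint torques, N m; "position": TCP position; "ee_rot": TCP orientation; "contact_force": force on the tool from outside, world axes, zero at the start; "torque": the same for the moment, N m; "finger_gap": finger opening in m; "finger_force": force on a finger pad.
Only numpy, scipy, OpenCV 4.12 (cv2) and the standard library are available. Lean on these libraries where they do the work, as an engineer would, in place of code of your own. Each camera call takes 0.05 s, during which the arm holds its last target. There are 200 camera calls.

## Working session

There is one attempt and no reset: what is moved stays moved. The work goes in short steps, Python scripts to look and compute and a tool call to move; the robot and the scene stay as the last step left them, time stands still between calls to the robot, and variables do not carry over. Pictures are saved under pics/ and viewed, at most 10 in all, crops included, and the job is handed in when it is done.

Besides the shell and the picture viewer there is one more tool, called after "Emit:" by a JSON object that holds its "fn" and its "kwargs". carry_out: Moves the arm, as the interface text tells. Its arguments: {"type":"object","properties":{"rows":{"type":"array"},"squeeze":{"type":"number"}},"required":["rows"]}

```bash
ls; mkdir -p pics; python3 - <<'E'
from station import bot, optics
import cv2, numpy as np
s=bot.observe(); print(s['clock'],s['position'],s['ee_rot'],s['finger_gap'],bot.grip_point_offset)
for n in ['scene','top']:
    c=optics.read_camera(n); cv2.imwrite(f'pics/{n}0.png',c['frame']); np.savez(f'{n}0.npz',**c)
    print(n,c['mtx'].tolist(),c['cam_to_world'].round(3).tolist())
E
```

```text
pics
0.0 [ 0.20959633 -0.61437377  0.20338533] [[ 9.46432162e-01  3.22901429e-01 -9.10807905e-04]
 [ 3.22902710e-01 -9.46428806e-01  2.52084333e-03]
 [-4.80309257e-05 -2.67990954e-03 -9.99996408e-01]] 0.08537298745942166 0.0187
scene [[570.6056450371877, 0.0, 321.4895474087728], [0.0, 570.6056450371877, 236.1879523703859], [0.0, 0.0, 1.0]] [[0.142, 0.762, -0.632, 1.27], [0.99, -0.105, 0.095, -0.125], [0.006, -0.639, -0.769, 0.984], [0.0, 0.0, 0.0, 1.0]]
top [[445.10504283699765, 0.0, 327.264457282546], [0.0, 445.10504283699765, 247.81329496914412], [0.0, 0.0, 1.0]] [[-0.012, -0.995, 0.1, 0.428], [-1.0, 0.013, 0.003, -0.001], [-0.004, -0.1, -0.995, 1.029], [0.0, 0.0, 0.0, 1.0]]
```

View pics/top0.png

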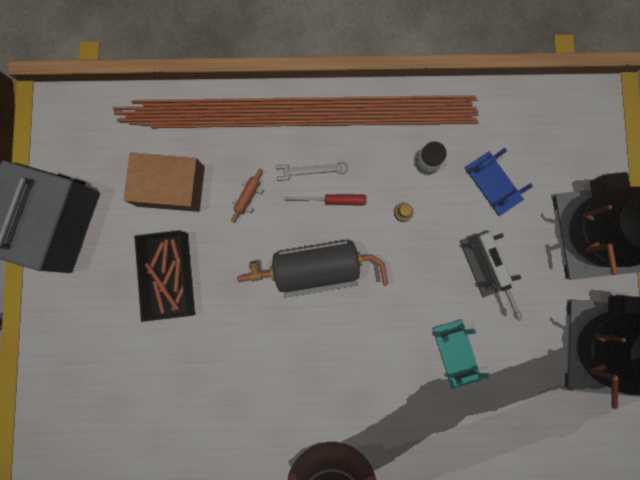

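View pics/scene0.png

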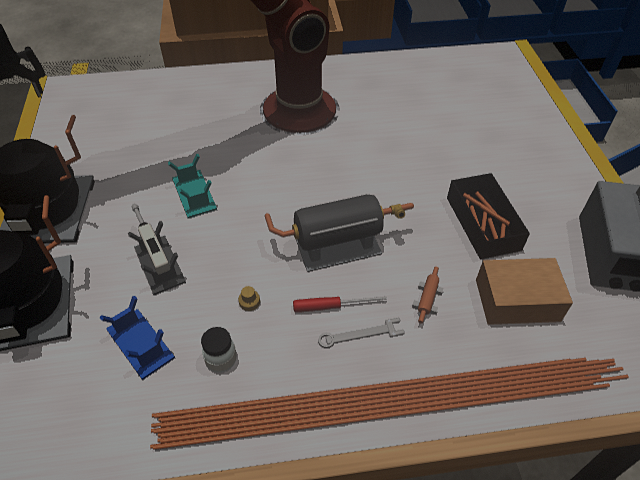

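```bash
cat > h.py <<'E'
import numpy as np, cv2
def cloud(c):
    d=c['depth'].astype(float); K=c['mtx']; T=c['cam_to_world']
    v,u=np.mgrid[:d.shape[0],:d.shape[1]]
    P=np.stack([(u-K[0,2])/K[0,0]*d,(v-K[1,2])/K[1,1]*d,d],-1)@T[:3,:3].T+T[:3,3]
    P[d<=0]=np.nan
    return P
def proj(c,p):
    T=np.linalg.inv(c['cam_to_world']); q=T[:3,:3]@np.asarray(p)+T[:3,3]
    return (c['mtx']@q/q[2])[:2]
E
python3 - <<'E'
from h import *
from station import bot
print([a for a in dir(bot) if a[0]!='_'])
for n,boxes in {'top':{'rest+probe':(455,225,525,325),'recv':(230,235,395,305),'port':(245,255,265,285)},'scene':{'rest+probe':(125,200,190,295),'recv':(260,190,420,275),'port':(385,198,418,222)}}.items():
    c=np.load(n+'0.npz'); P=cloud(c); f=c['frame'].astype(int)
    print(n,'table z',np.nanmedian(P[400:440,100:250,2] if n=='top' else P[150:170,330:400,2]))
    for k,(a,b,e,g) in boxes.items():
        Q=P[b:g,a:e].reshape(-1,3); F=f[b:g,a:e].reshape(-1,3); m=Q[:,2]>0.02
        print(k,m.sum(),'min',np.nanmin(Q[m],0).round(3),'max',np.nanmax(Q[m],0).round(3),'p2/98',np.nanpercentile(Q[m],[2,98],axis=0).round(3).tolist())
        if 'rest' in k:
            w=(F.min(1)>120)&m&(abs(Q[:,2]-.078)<.008); W=Q[w]; print('white',w.sum(),np.median(W,0),np.linalg.svd(W[:,:2]-W[:,:2].mean(0),full_matrices=False)[2][0], cv2.minAreaRect(W[:,:2].astype(np.float32)*1000))
    a,b,e,g=(230,235,395,305) if n=='top' else (260,190,420,275)
    Q=P[b:g,a:e].reshape(-1,3)
    T=Q[(Q[:,2]>.105)]; print('tank top', len(T),np.median(T,0), np.percentile(T,[1,99],axis=0).round(3).tolist(), cv2.minAreaRect(T[:,:2].astype(np.float32)*1000))
E
```

```text
['PlanningError', 'grip_point_offset', 'observe']
top table z 0.00036451334075615627
rest+probe 1303 min [ 0.365 -0.412  0.022] max [ 0.554 -0.308  0.086] p2/98 [[0.376, -0.406, 0.048], [0.55, -0.323, 0.082]]
white 430 [ 0.48024837 -0.36261057  0.07813804] [-0.93810543 -0.34634982] ((468.7332763671875, -382.4136962890625), (183.1575469970703, 50.028987884521484), 20.753952026367188)
recv 4187 min [ 0.433 -0.126  0.068] max [0.54  0.196 0.126] p2/98 [[0.441, -0.116, 0.078], [0.531, 0.168, 0.122]]
port 264 min [0.457 0.137 0.068] max [0.5   0.179 0.098] p2/98 [[0.457, 0.138, 0.076], [0.497, 0.178, 0.097]]
tank top 2706 [0.48617604 0.02571092 0.11634187] [[0.447, -0.059, 0.105], [0.527, 0.112, 0.123]] ((489.1493225097656, 27.17218017578125), (74.02754974365234, 179.30783081054688), 8.510150909423828)
scene table z -0.00035572395463989714
rest+probe 1382 min [ 0.343 -0.41   0.02 ] max [ 0.559 -0.291  0.083] p2/98 [[0.381, -0.405, 0.023], [0.556, -0.314, 0.081]]
white 409 [ 0.49846946 -0.35881059  0.07769627] [0.93441513 0.35618587] ((465.27880859375, -370.13330078125), (188.67709350585938, 25.780561447143555), 20.320423126220703)
recv 4319 min [ 0.447 -0.125  0.02 ] max [0.545 0.196 0.124] p2/98 [[0.461, -0.113, 0.035], [0.541, 0.165, 0.121]]
port 270 min [0.458 0.13  0.069] max [0.503 0.196 0.098] p2/98 [[0.462, 0.132, 0.072], [0.501, 0.192, 0.096]]
tank top 1983 [0.49977621 0.02430491 0.11553037] [[0.456, -0.059, 0.105], [0.53, 0.111, 0.122]] ((492.6529846191406, 26.012985229492188), (74.4066390991211, 176.12403869628906), 7.987639904022217)
```

```bash
python3 - <<'E'
import cv2, numpy as np
a=cv2.imread('pics/top0.png')[215:330,430:560]; b=cv2.imread('pics/scene0.png')[185:300,105:235]
c=cv2.imread('pics/scene0.png')[180:280,255:420]; d=cv2.imread('pics/top0.png')[230:330,230:395]
r=lambda x:cv2.resize(x,(400,300),interpolation=cv2.INTER_CUBIC)
cv2.imwrite('pics/crop1.png',np.vstack([np.hstack([r(a),r(b)]),np.hstack([r(c),r(d)])]))
E
```

```text
(no output)
```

View pics/crop1.png

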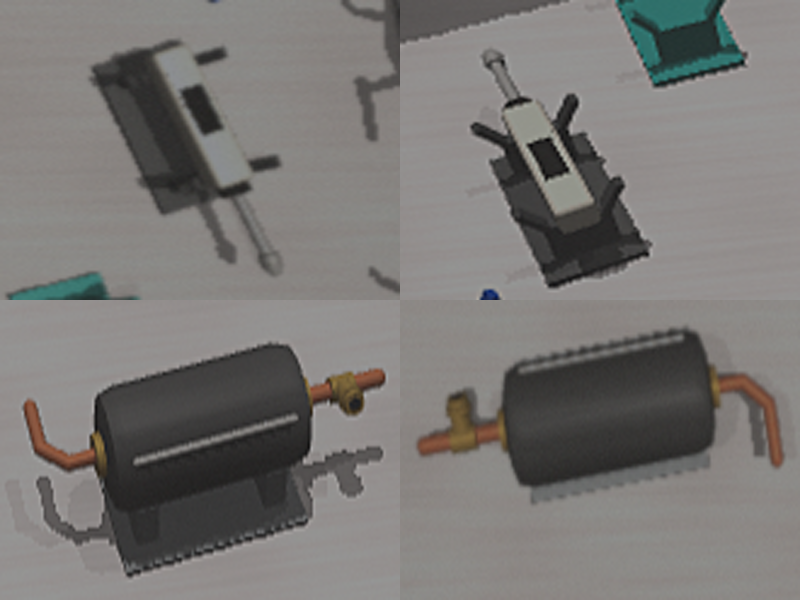

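```bash
cat > fit.py <<'E'
from h import *
from scipy.optimize import least_squares
def fit_tank(Q,x0=(.489,.026,.14)):
    def loc(p,Q=Q):
        c,s=np.cos(p[2]),np.sin(p[2]); d=Q[:,:2]-p[:2]
        return d[:,0]*c+d[:,1]*s, -d[:,0]*s+d[:,1]*c, Q[:,2]
    x0=np.array(x0)
    for _ in range(3):
        X,Y,Z=loc(x0); m=(abs(Y)<.075)&(abs(np.hypot(X,Z-.075)-.045)<.01)&(Z>.06); R=Q[m]
        r=least_squares(lambda p:(lambda a:np.hypot(a[0],a[2]-.075-p[3])-.045)(loc(p,R)),[*x0[:3],0],loss='soft_l1',f_scale=.001)
        x0=r.x[:3]
    X,Y,Z=loc(x0); m=(np.hypot(X,Z-.075)>.025)&(np.hypot(X,Z-.075)<.05)&(abs(Y)<.11)&(Z>.06)
    lo,hi=np.percentile(Y[m],[.5,99.5])
    x0=x0.copy(); sh=(lo+hi)/2; x0[:2]+=sh*np.array([-np.sin(x0[2]),np.cos(x0[2])])
    return x0,r.x[3],hi-lo,len(R),np.sqrt(2*r.cost/len(R))
E
python3 - <<'E'
from fit import *
al=[]
for n in ['top','scene']:
    c=np.load(n+'0.npz'); P=cloud(c).reshape(-1,3); P=P[np.isfinite(P[:,0])]
    Q=P[(abs(P[:,0]-.489)<.12)&(abs(P[:,1]-.03)<.22)&(P[:,2]>.02)]; al.append(Q)
    print(n,fit_tank(Q))
r,*o=fit_tank(np.vstack(al)); print(r,o)
# stub & seam by colour
for n in ['top','scene']:
    c=np.load(n+'0.npz'); P=cloud(c); f=c['frame'].astype(int)
    d=P[...,:2]-r[:2]; cs,sn=np.cos(r[2]),np.sin(r[2])
    X=d[...,0]*cs+d[...,1]*sn; Y=-d[...,0]*sn+d[...,1]*cs; Z=P[...,2]
    m=(abs(Y)<.085)&(np.hypot(X,Z-.075)<.055)&(X>0)&(f.min(-1)>110)&(Z>.05)
    if m.sum(): print(n,'seam',m.sum(),np.median(Y[m]),np.percentile(Y[m],[1,99]),'elev',np.degrees(np.arctan2(np.median(Z[m])-.075,np.median(X[m]))))
    m=(Y>.1)&(Y<.2)&(abs(Z-.085)<.04)&(X>.012)&(X<.06)&(Z>.06)
    print(n,'stub',m.sum(),'Y',np.percentile(Y[m],[2,50,98]).round(4),'X',np.percentile(X[m],[2,50,98]).round(4),'Z',np.percentile(Z[m],[2,50,98]).round(4))
    m=(Y>.1)&(Y<.2)&(abs(X)<.012)&(Z>.06)
    print('pipe X',np.median(X[m&(abs(Y-.16)<.01)]),'ztop',np.percentile(Z[m],95),'Yend',np.percentile(Y[m],99))
E
```

```text
Traceback (most recent call last):
  File "fit.py", line 13, in fit_tank
    lo,hi=np.percentile(Y[m],[.5,99.5])
          ~~~~~~~~~~~~~^^^^^^^^^^^^^^^^
IndexError: index -1 is out of bounds for axis 0 with size 0
```

```bash
cat > fit.py <<'E'
from h import *
from scipy.optimize import least_squares
def fit_tank(Q,x0=(.489,.026,.14)):
    def loc(p,Q):
        c,s=np.cos(p[2]),np.sin(p[2]); d=Q[:,:2]-p[:2]
        return d[:,0]*c+d[:,1]*s, -d[:,0]*s+d[:,1]*c, Q[:,2]
    x0=np.array(x0); y0=x0[1]
    for _ in range(3):
        X,Y,Z=loc(x0,Q); m=(abs(Y)<.075)&(abs(np.hypot(X,Z-.075)-.045)<.01)&(Z>.06); R=Q[m]
        def f(p):
            a=loc([p[0],y0,p[1]],R); return (np.hypot(a[0],a[2]-.075-p[2])-.045)*1000
        r=least_squares(f,[x0[0],x0[2],0],loss='soft_l1',x_scale=[.01,.1,.01])
        x0=np.array([r.x[0],y0,r.x[1]])
    X,Y,Z=loc(x0,Q); q=np.hypot(X,Z-.075); m=(q>.025)&(q<.05)&(abs(Y)<.11)&(Z>.06)
    lo,hi=np.percentile(Y[m],[.5,99.5])
    sh=(lo+hi)/2; x0[:2]+=sh*np.array([-np.sin(x0[2]),np.cos(x0[2])])
    return x0,r.x[2],hi-lo,len(R),np.median(abs(f(r.x)))
E
cat > meas.py <<'E'
from fit import *
def run(names):
    al=[]
    for n in names:
        c=np.load(n+'.npz'); P=cloud(c).reshape(-1,3); P=P[np.isfinite(P[:,0])]
        Q=P[(abs(P[:,0]-.489)<.12)&(abs(P[:,1]-.03)<.22)&(P[:,2]>.02)]; al.append(Q)
        print(n,fit_tank(Q))
    r,*o=fit_tank(np.vstack(al)); print(r,o)
    for n in names:
        c=np.load(n+'.npz'); P=cloud(c); f=c['frame'].astype(int)
        d=P[...,:2]-r[:2]; cs,sn=np.cos(r[2]),np.sin(r[2])
        X=d[...,0]*cs+d[...,1]*sn; Y=-d[...,0]*sn+d[...,1]*cs; Z=P[...,2]
        m=(abs(Y)<.085)&(np.hypot(X,Z-.075)<.055)&(X>0)&(f.min(-1)>110)&(Z>.05)
        if m.sum(): print(n,'seam',m.sum(),np.median(Y[m]),np.percentile(Y[m],[1,99]),'elev',np.degrees(np.arctan2(np.median(Z[m])-.075,np.median(X[m]))))
        m=(Y>.1)&(Y<.2)&(abs(Z-.085)<.04)&(X>.012)&(X<.06)&(Z>.06)
        if m.sum(): print(n,'stub',m.sum(),'Y',np.percentile(Y[m],[2,50,98]).round(4),'X',np.percentile(X[m],[2,50,98]).round(4),'Z',np.percentile(Z[m],[2,50,98]).round(4))
        m=(Y>.1)&(Y<.2)&(abs(X)<.012)&(Z>.06)
        if m.sum(): print('pipe X',np.median(X[m&(abs(Y-.16)<.01)]),'ztop',np.percentile(Z[m],95),'Yend',np.percentile(Y[m],99))
E
python3 - <<'E'
from meas import *
run(['top0','scene0'])
# probe: handle points z .070-.084 in region
for n in ['top0','scene0']:
    c=np.load(n+'.npz'); P=cloud(c); Q=P.reshape(-1,3); f=c['frame'].reshape(-1,3).astype(int)
    reg=(abs(Q[:,0]-.47)<.12)&(abs(Q[:,1]+.365)<.06)
    d=np.array([-.936,-.352]); d/=np.linalg.norm(d); e=np.array([-d[1],d[0]])
    w=reg&(abs(Q[:,2]-.0785)<.004)
    w&=(f.min(1)>110); W=Q[w]
    v=np.linalg.svd(W[:,:2]-W[:,:2].mean(0),full_matrices=False)[2][0]; v*=np.sign(v@d); e=np.array([-v[1],v[0]])
    o=np.array([.49,-.36]); u=(W[:,:2]-o)@v; t=(W[:,:2]-o)@e
    lo,hi=np.percentile(u,[.5,99.5]); a,b=np.percentile(t,[1,99])
    print(n,len(W),'dir',v,'yaw',np.degrees(np.arctan2(v[1],v[0])),'len',hi-lo,'wid',b-a,'z',np.median(W[:,2]),'ctr',o+v*(lo+hi)/2+e*(a+b)/2)
    w=reg&(Q[:,2]>.05); u=(Q[:,:2]-o)@v; t=(Q[:,:2]-o)@e; w&=abs(t-(a+b)/2)<.02
    print('tip u',np.nanmax(u[w]),'tip',o+v*np.nanmax(u[w])+e*(a+b)/2)
E
```

```text
top0 (array([0.48717181, 0.02660615, 0.15038683]), np.float64(0.00011028860444413415), np.float64(0.1754881917387282), 3029, np.float64(0.8647313892045788))
scene0 (array([0.48866756, 0.02489358, 0.14912317]), np.float64(-0.000501292988768356), np.float64(0.17462124229931297), 2920, np.float64(1.138050408724639))
[0.48789214 0.02548753 0.15034562] [np.float64(-4.538603487413427e-05), np.float64(0.17518433288262591), 5951, np.float64(1.0703034705701817)]
top0 seam 29 0.009561873433526453 [-0.06616679  0.06404386] elev 39.23302012233317
top0 stub 83 Y [0.1207 0.1301 0.1416] X [0.0128 0.0209 0.031 ] Z [0.0817 0.0924 0.0978]
pipe X -0.001184746300261717 ztop 0.08781657073663063 Yend 0.1709155910839272
scene0 seam 74 0.0030039460855730083 [-0.06629269  0.07182471] elev 36.35685577418656
scene0 stub 94 Y [0.1216 0.1292 0.139 ] X [0.0144 0.0272 0.0337] Z [0.0784 0.09   0.097 ]
pipe X 0.004327335463975469 ztop 0.08648670791999498 Yend 0.17109256907618228
top0 464 dir [-0.93603143 -0.35191642] yaw -159.39542299628832 len 0.11570418410918173 wid 0.02561565432462921 z 0.07817534295149658 ctr [ 0.49600821 -0.35860157]
tip u 0.1327728576803568 tip [ 0.36600387 -0.40747884]
scene0 412 dir [-0.93690972 -0.34957141] yaw -159.53889700349126 len 0.11675609306826962 wid 0.025445199925673997 z 0.07773586126767468 ctr [ 0.49811527 -0.35796635]
tip u 0.13034578042682038 tip [ 0.3682034  -0.40643791]
```

```bash
cat > plan.py <<'E'
from h import *
from scipy.spatial.transform import Rotation as Ro
from station import bot
REC=np.array([0.4879,0.0255]); RY=0.1503
PC=np.array([0.497,-0.3583,0.064]); PYAW=np.radians(-159.45)
def R_down(yaw,tilt):  # tool x along yaw, raised by tilt; z down & outward
    c,s=np.cos(tilt),np.sin(tilt); h=np.array([np.cos(yaw),np.sin(yaw),0]); k=np.array([0,0,1.])
    x=c*h+s*k; z=s*h-c*k; return np.stack([x,np.cross(z,x),z],1)
def delta(p0,R0,p,R):
    t=R0.T@(np.asarray(p)-p0)/.3; w=Ro.from_matrix(R0.T@R).as_rotvec()/.5
    return np.r_[t,w]
def show(p,R,p0=None,R0=None):
    s=bot.observe()
    p0=s['position'] if p0 is None else p0; R0=s['ee_rot'] if R0 is None else R0
    d=delta(np.array(p0),np.array(R0),p,R); print('delta',d.round(4).tolist(),'dist mm',np.linalg.norm(d[:3])*300,'deg',np.degrees(np.linalg.norm(d[3:])*.5))
    return d
E
python3 - <<'E'
from plan import *
for n in ['top0','scene0']:
    P=cloud(np.load(n+'.npz')).reshape(-1,3)
    m=(P[:,1]<-.45)&(P[:,1]>-.9)&(P[:,0]>.1)&(P[:,0]<.7)&(P[:,2]>.03)&(P[:,2]<.5)
    q=P[m]; print(n,q.min(0),q.max(0)); 
    for lim in (-.5,-.55,-.6): print(lim,[q[(q[:,1]>lim)][:,2].max() if (q[:,1]>lim).any() else 0])
show([.44,-.41,.30],R_down(np.radians(20.55),0))
show([.497,-.3583,.25],R_down(np.radians(20.55),0),[.44,-.41,.30],R_down(np.radians(20.55),0))
print(bot.observe()['joint_positions'])
E
```

```text
top0 [ 0.21510664 -0.64961036  0.03015158] [ 0.67669627 -0.5053351   0.22596309]
-0.5 [0]
-0.55 [np.float64(0.22596308648711838)]
-0.6 [np.float64(0.22596308648711838)]
scene0 [ 0.17454212 -0.68794031  0.03000531] [ 0.68010398 -0.50546018  0.40487896]
-0.5 [0]
-0.55 [np.float64(0.3469186541408903)]
-0.6 [np.float64(0.4048789551704908)]
delta [0.9469, -0.3977, -0.3207, -0.0048, 0.0001, -0.0596] dist mm 322.7725485439724 deg 1.7115847811738885
delta [0.2384, -0.0947, 0.1667, 0.0, 0.0, 0.0] dist mm 91.77085594021663 deg 0.0
[ 1.21550176  0.61586161 -0.01258947  1.42478944  0.00811944  1.103403
 -0.04035729]
```

Emit:
{"fn": "carry_out", "kwargs": {"rows": [1, 0, 0, -0.17, 0, 0, 0, 1, 0, 0, -0.33, 0, 0, 0, 1, 0, 0, -0.5, 0, 0, 0, 1, 0, 0, -0.5, 0, 0, 0, 1, 0.16, -0.07, -0.5, 0, 0, 0, 1, 0.32, -0.13, -0.5, 0, 0, -0.02, 1, 0.47, -0.2, -0.45, 0, 0, -0.04, 1, 0.63, -0.26, -0.4, 0, 0, -0.06, 1, 0.79, -0.33, -0.36, 0, 0, -0.06, 1, 0.95, -0.4, -0.32, 0, 0, -0.06, 1, 0.95, -0.4, -0.32, 0, 0, -0.06, 1, 0.95, -0.4, -0.32, 0, 0, -0.06]}}

```text
clock: 1.3
position: [0.4432, -0.4058, 0.299]
ee_rot: [[0.934, 0.358, -0.001], [0.358, -0.934, 0.004], [0.0, -0.004, -1.0]]
contact_force: [-0.3, -0.4, -0.2]
finger_gap: 0.0854
finger_force: 0.0
```

```bash
python3 - <<'E'
from plan import *
from station import optics
R=R_down(np.radians(20.55),0)
show([.497,-.3583,.22],R)
c=optics.read_camera('wrist'); cv2.imwrite('pics/w1.png',c['frame']); np.savez('w1.npz',**c)
print(c['cam_to_world'].round(3).tolist()); print(proj(c,PC+[0,0,.014]))
E
```

```text
delta [0.2242, -0.0827, 0.2637, -0.0077, -0.0005, 0.015] dist mm 106.77036862944877 deg 0.4831195787995743
[[0.359, -0.886, -0.292, 0.518], [-0.933, -0.342, -0.109, -0.376], [-0.003, 0.312, -0.95, 0.468], [0.0, 0.0, 0.0, 1.0]]
[302.95104493 140.33613868]
```

View pics/w1.png

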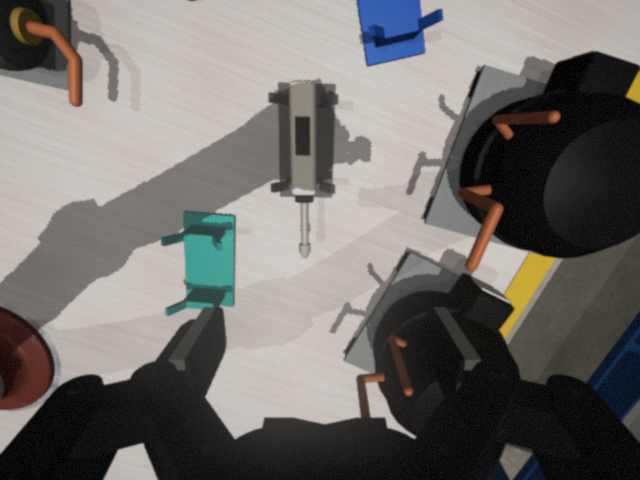

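```bash
python3 - <<'E'
from plan import *
c=np.load('w1.npz'); P=cloud(c)[75:262,270:340].reshape(-1,3); 
v=np.array([np.cos(PYAW),np.sin(PYAW)])
for it in range(3):
    e=np.array([-v[1],v[0]]); d=P[:,:2]-PC[:2]; u,t=d@v,d@e
    m=(abs(P[:,2]-.078)<.003)&(abs(t)<.02)&(abs(u)<.07)
    W=P[m]; v=np.linalg.svd(W[:,:2]-W[:,:2].mean(0),full_matrices=False)[2][0]; v*=-np.sign(v[0])
lo,hi=np.percentile(u[m],[.5,99.5]); a,b=np.percentile(t[m],[1,99])
print(m.sum(),'yaw',np.degrees(np.arctan2(v[1],v[0])),hi-lo,b-a,np.median(W[:,2]),PC[:2]+v*(lo+hi)/2+e*(a+b)/2)
k=(P[:,2]>.05)&(abs(t)<.012); print('tip u',np.nanmax(u[k]))
E
```

```text
2761 yaw -159.33768098959845 0.11765058187076664 0.02588672320072679 0.07743812768377373 [ 0.49663294 -0.35744888]
tip u 0.13983879521284356
```

Emit:
{"fn": "carry_out", "kwargs": {"rows": [1, 0.1, -0.04, 0.1, -0.004, 0, 0.01, 1, 0.224, -0.083, 0.22, -0.008, 0, 0.015, 1, 0.224, -0.083, 0.35, -0.008, 0, 0.015, 1, 0.224, -0.083, 0.5, -0.008, 0, 0.015, 1, 0.224, -0.083, 0.6, -0.008, 0, 0.015, 1, 0.224, -0.083, 0.65, -0.008, 0, 0.015, 1, 0.224, -0.083, 0.65, -0.008, 0, 0.015, 1, 0.224, -0.083, 0.65, -0.008, 0, 0.015]}}

```text
clock: 2.15
position: [0.494, -0.3655, 0.1063]
ee_rot: [[0.94, 0.341, 0.002], [0.341, -0.94, -0.006], [-0.001, 0.006, -1.0]]
contact_force: [0.7, -0.1, -0.5]
finger_gap: 0.0855
finger_force: 0.0
```

```bash
sed -i 's/PC=.*; /PC=np.array([0.4967,-0.3580,0.064]); /' plan.py; python3 - <<'E'
from plan import *
s=bot.observe(); print(s['position'],s['joint_positions'].round(3) if hasattr(s['joint_positions'],'round') else s['joint_positions'])
show([.4967,-.3580,.045],R_down(np.radians(20.6),0))
E
```

```text
[ 0.49396391 -0.36546693  0.10632326] [ 0.641  0.662 -0.069  1.649  0.063  0.829 -0.679]
delta [0.0172, -0.0215, 0.2043, 0.0121, 0.0012, -0.0236] dist mm 61.836750654666865 deg 0.7601177796553197
```

Emit:
{"fn": "carry_out", "kwargs": {"rows": [1, 0, 0, 0, 0, 0, 0, 1, 0, 0, 0, 0, 0, 0, 1, 0, 0, 0, 0, 0, 0]}}

```text
clock: 2.45
position: [0.4955, -0.3632, 0.1068]
ee_rot: [[0.939, 0.344, 0.003], [0.344, -0.939, -0.005], [0.001, 0.006, -1.0]]
contact_force: [0.4, 0.9, 0.6]
finger_gap: 0.0851
finger_force: 0.0
```

Emit:
{"fn": "carry_out", "kwargs": {"rows": [1, 0.01, -0.012, 0.05, 0.01, 0, -0.016, 1, 0.01, -0.012, 0.1, 0.01, 0, -0.016, 1, 0.01, -0.012, 0.15, 0.01, 0, -0.016, 1, 0.01, -0.012, 0.2, 0.01, 0, -0.016, 1, 0.01, -0.012, 0.2, 0.01, 0, -0.016, 1, 0.01, -0.012, 0.2, 0.01, 0, -0.016, 1, 0.01, -0.012, 0.2, 0.01, 0, -0.016, 1, 0.01, -0.012, 0.2, 0.01, 0, -0.016], "squeeze": 60}}

```text
clock: 3.25
position: [0.4973, -0.3587, 0.0464]
ee_rot: [[0.936, 0.352, 0.001], [0.352, -0.936, 0.0], [0.001, 0.0, -1.0]]
contact_force: [-0.1, 0.7, 0.1]
finger_gap: 0.0853
finger_force: 0.0
```

Well-centred (within 1 mm); close.

Emit:
{"fn": "carry_out", "kwargs": {"rows": [0, 0, 0, 0, 0, 0, 0, 0, 0, 0, 0, 0, 0, 0, 0, 0, 0, 0, 0, 0, 0, 0, 0, 0, 0, 0, 0, 0, 0, 0, 0, 0, 0, 0, 0, 0, 0, 0, 0, 0, 0, 0, 0, 0, 0, 0, 0, 0, 0, 0, 0, 0, 0, 0, 0, 0], "squeeze": 60}}

```text
clock: 4.05
position: [0.4969, -0.3588, 0.046]
ee_rot: [[0.936, 0.352, 0.0], [0.352, -0.936, 0.0], [0.0, -0.0, -1.0]]
contact_force: [0.1, 0.2, 4.6]
finger_gap: 0.0258
finger_force: 59.5
```

Emit:
{"fn": "carry_out", "kwargs": {"rows": [0, 0, 0, -0.03, 0, 0, 0, 0, 0, 0, -0.08, 0, 0, 0, 0, 0, 0, -0.15, 0, 0, 0, 0, 0, 0, -0.25, 0, 0, 0, 0, 0, 0, -0.37, 0, 0, 0, 0, 0, 0, -0.5, 0, 0, 0, 0, 0, 0, -0.62, 0, 0, 0, 0, 0, 0, -0.7, 0, 0, 0, 0, 0, 0, -0.7, 0, 0, 0, 0, 0, 0, -0.7, 0, 0, 0, 0, 0, 0, -0.7, 0, 0, 0, 0, 0, 0, -0.7, 0, 0, 0]}}

```text
clock: 5.25
position: [0.4957, -0.3579, 0.2532]
ee_rot: [[0.936, 0.352, -0.004], [0.352, -0.936, 0.004], [-0.003, -0.005, -1.0]]
contact_force: [1.0, 0.3, -1.5]
finger_gap: 0.0258
finger_force: 59.4
```

```bash
cat >> plan.py <<'E'
RX=np.array([np.cos(RY),np.sin(RY),0]); RYv=np.array([-np.sin(RY),np.cos(RY),0]); K=np.array([0,0,1.])
OFF=np.array([0,0,-.018]) # probe origin in tool
def port(off): # tool pose with tip off in front of the port
    a=np.radians(25); ax=np.cos(a)*RX+np.sin(a)*K
    m=np.r_[REC,.075]+.13*RYv+.032*ax; R=R_down(RY,a); return m+(off+.14)*ax-R@OFF,R
def seam(y,off):
    a=np.radians(35); ax=np.cos(a)*RX+np.sin(a)*K
    m=np.r_[REC,.075]+y*RYv+.048*ax; R=R_down(RY,a); return m+(off+.14)*ax-R@OFF,R
E
python3 - <<'E'
from plan import *
from station import optics
s=bot.observe(); p,R=np.array(s['position']),np.array(s['ee_rot']); print(p,s['clock'],s['finger_gap'],s['finger_force'])
tip=p+R@(OFF+[-.14,0,0]); ctr=p+R@OFF; print('tip pred',tip)
for n in ['top','scene','wrist']:
    c=optics.read_camera(n); np.savez(n+'2.npz',**c); cv2.imwrite(f'pics/{n}2.png',c['frame']); print(n,'pred px',proj(c,tip))
    Q=cloud(c).reshape(-1,3)-ctr
    L=Q@R; k=(abs(L[:,1])<.015)&(abs(L[:,2])<.02)&(L[:,0]<-.065)&(L[:,0]>-.17)
    if k.sum(): print(k.sum(),'tip x',np.percentile(L[k][:,0],[1]),'y',np.median(L[k][:,1]),'z pts',np.percentile(L[k][:,2],[5,50,95]))
for nm,q in (('port',port(.012)),('portpre',port(.08)),('seam70',seam(.07,.011)),('seam-70',seam(-.07,.011))): print(nm,q[0].round(4))
E
```

```text
[ 0.49568826 -0.35789164  0.25317692] 5.25 0.025766735714854352 59.36426639556885
tip pred [ 0.36471323 -0.40720224  0.27156189]
top pred px [572.08388077 327.72501407]
308 tip x [-0.13842801] y -0.002066793964750494 z pts [-0.00931065 -0.00410856  0.00023495]
scene pred px [106.6375588 129.5685327]
28 tip x [-0.08821299] y 0.0005733233867493722 z pts [-0.00998355 -0.00357179 -0.00152528]
wrist pred px [325.35620504 505.26410621]
34 tip x [-0.06824024] y -0.0066705977612438 z pts [-0.00911339 -0.00661324 -0.00445513]
port [0.6408 0.1801 0.1364]
portpre [0.7018 0.1894 0.1652]
seam70 [0.6488 0.1207 0.1744]
seam-70 [ 0.6698 -0.0178  0.1744]
```

```bash
python3 - <<'E'
from plan import *
A=np.array([.60,-.09,.29]),R_down(np.radians(15),np.radians(12))
show(*A); B=port(.08); B=(B[0]+[0,0,.03],B[1])
show(*B,*A)
E
```

```text
delta [0.6378, -0.7163, -0.1174, -0.0261, 0.4214, 0.1939] dist mm 289.86889568464005 deg 13.308947936806558
delta [0.4906, -0.8117, 0.4274, -0.0709, 0.4533, 0.2119] dist mm 312.0820876966379 deg 14.478844873413237
```

Emit:
{"fn": "carry_out", "kwargs": {"rows": [0, 0.03, -0.03, -0.01, 0, 0.02, 0.01, 0, 0.09, -0.1, -0.02, 0, 0.06, 0.03, 0, 0.16, -0.18, -0.03, 0, 0.1, 0.05, 0, 0.23, -0.26, -0.04, -0.01, 0.15, 0.07, 0, 0.3, -0.34, -0.06, -0.01, 0.2, 0.09, 0, 0.37, -0.42, -0.07, -0.01, 0.25, 0.11, 0, 0.44, -0.5, -0.08, -0.02, 0.29, 0.13, 0, 0.51, -0.57, -0.09, -0.02, 0.34, 0.15, 0, 0.57, -0.64, -0.1, -0.02, 0.38, 0.17, 0, 0.62, -0.69, -0.11, -0.02, 0.41, 0.19, 0, 0.64, -0.72, -0.12, -0.03, 0.42, 0.19, 0, 0.64, -0.72, -0.12, -0.03, 0.42, 0.19, 0, 0.64, -0.72, -0.12, -0.03, 0.42, 0.19]}}

```text
clock: 6.7
position: [0.6001, -0.0899, 0.2918]
ee_rot: [[0.944, 0.26, 0.202], [0.255, -0.966, 0.049], [0.208, 0.005, -0.978]]
contact_force: [0.5, 0.4, -1.8]
finger_gap: 0.026
finger_force: 59.4
```

```bash
python3 - <<'E'
from plan import *
B=port(.08); B=(B[0]+[0,0,.03],B[1])
show(*B); print(np.round(bot.observe()['joint_positions'],3))
E
```

```text
delta [0.4904, -0.8124, 0.4296, -0.0623, 0.4527, 0.2169] dist mm 312.50279305089805 deg 14.49029945265819
[ 0.255  0.38  -0.143  1.606 -0.026  0.963 -1.168]
```

Emit:
{"fn": "carry_out", "kwargs": {"rows": [0, 0.03, -0.04, 0.02, 0, 0.02, 0.01, 0, 0.07, -0.12, 0.06, -0.01, 0.07, 0.03, 0, 0.12, -0.2, 0.11, -0.02, 0.11, 0.05, 0, 0.17, -0.29, 0.15, -0.02, 0.16, 0.08, 0, 0.23, -0.38, 0.2, -0.03, 0.21, 0.1, 0, 0.28, -0.47, 0.25, -0.04, 0.26, 0.13, 0, 0.34, -0.56, 0.3, -0.04, 0.31, 0.15, 0, 0.39, -0.64, 0.34, -0.05, 0.36, 0.17, 0, 0.43, -0.71, 0.38, -0.05, 0.4, 0.19, 0, 0.47, -0.78, 0.41, -0.06, 0.43, 0.21, 0, 0.49, -0.81, 0.43, -0.06, 0.45, 0.22, 0, 0.49, -0.81, 0.43, -0.06, 0.45, 0.22, 0, 0.49, -0.81, 0.43, -0.06, 0.45, 0.22, 0, 0.49, -0.81, 0.43, -0.06, 0.45, 0.22, 0, 0.49, -0.81, 0.43, -0.06, 0.45, 0.22]}}

```text
clock: 8.2
position: [0.7028, 0.1873, 0.1962]
ee_rot: [[0.897, 0.146, 0.418], [0.132, -0.989, 0.063], [0.423, -0.002, -0.906]]
contact_force: [0.6, 0.6, -1.8]
finger_gap: 0.0256
finger_force: 59.4
```

```bash
python3 - <<'E'
from plan import *
from station import optics
from meas import run
s=bot.observe(); p,R=np.array(s['position']),np.array(s['ee_rot'])
print(np.round(s['joint_positions'],3))
show(*port(.03)); show(*port(.011)); show(*seam(.07,.011))
tip=p+R@(OFF+[-.14,0,0]); ctr=p+R@OFF; print('tip',tip)
a=np.radians(25); ax=np.cos(a)*RX+np.sin(a)*K; mouth=np.r_[REC,.075]+.13*RYv+.032*ax
for n in ['top','scene','wrist']:
    c=optics.read_camera(n); np.savez(n+'3.npz',**c); print(n,'tip px',proj(c,tip),'mouth px',proj(c,mouth))
    cv2.imwrite(f'pics/{n}3.png',c['frame'])
    L=(cloud(c).reshape(-1,3)-ctr)@R; k=(abs(L[:,1])<.02)&(abs(L[:,2])<.02)&(L[:,0]<-.065)&(L[:,0]>-.17)
    if k.sum()>20: print(k.sum(),'tip x',np.percentile(L[k][:,0],[1]),'y',np.percentile(L[k][:,1],[5,50,95]),'z pts',np.percentile(L[k][:,2],[5,50,95]))
a,b,w=[cv2.imread(f'pics/{n}3.png') for n in ('top','scene','wrist')]
r=lambda x:cv2.resize(x,(400,300),interpolation=cv2.INTER_CUBIC)
cv2.imwrite('pics/crop3.png',np.vstack([np.hstack([r(a[190:310,180:340]),r(b[120:285,330:550])]),np.hstack([r(w),r(b)])]))
E
```

```text
[-0.337  0.557  0.021  1.664  0.129  0.494 -1.847]
delta [-0.2125, -0.0066, 0.0928, -0.0003, -0.0004, -0.008] dist mm 69.58893300107819 deg 0.23095078024759327
delta [-0.2758, -0.0063, 0.0928, -0.0003, -0.0004, -0.008] dist mm 87.32405679837271 deg 0.23095078024759327
delta [-0.2213, 0.1934, -0.0233, 0.0004, 0.3487, -0.0081] dist mm 88.46019691062955 deg 9.991952088038612
tip [0.56972509 0.16768023 0.15335412]
top tip px [243.6818621  222.31248611] mouth px [253.69316034 260.95456398]
194 tip x [-0.13827308] y [-0.00375364  0.001267    0.00675752] z pts [-0.00962234 -0.00428472 -0.00046101]
scene tip px [417.08176702 219.1654841 ] mouth px [400.12845896 214.40050379]
84 tip x [-0.13371535] y [0.00024431 0.00357893 0.00862349] z pts [-0.00628103 -0.00206468  0.00226918]
wrist tip px [327.59627705 505.11862211] mouth px [325.03348637 554.17290401]
62 tip x [-0.06909713] y [-0.01139309 -0.00205306  0.00782437] z pts [-0.01028445 -0.00708228 -0.00417854]
```

View pics/crop3.png

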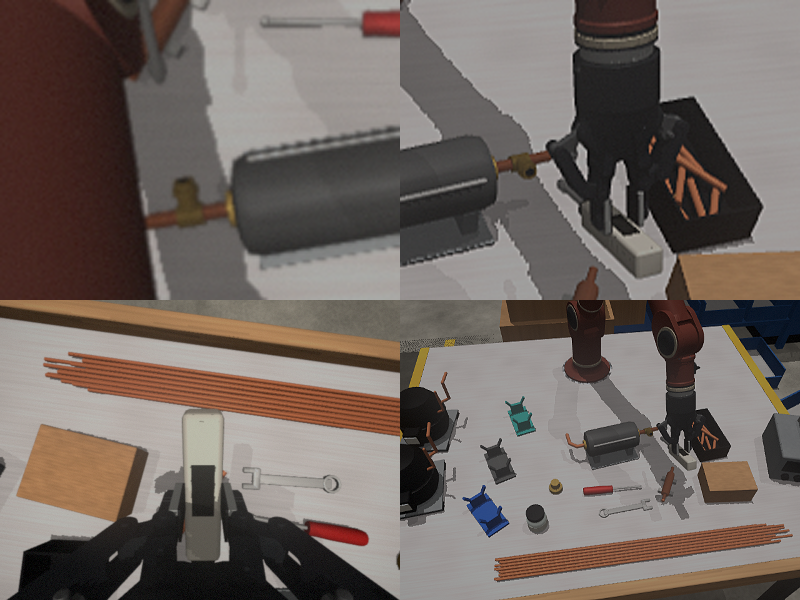

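Emit:
{"fn": "carry_out", "kwargs": {"rows": [0, -0.02, 0, 0.02, 0, 0, 0, 0, -0.05, -0.01, 0.05, 0, 0, 0, 0, -0.08, -0.01, 0.08, 0, 0, 0, 0, -0.12, -0.01, 0.09, 0, 0, -0.01, 0, -0.16, -0.01, 0.09, 0, 0, -0.01, 0, -0.19, -0.01, 0.09, 0, 0, -0.01, 0, -0.21, -0.01, 0.09, 0, 0, -0.01, 0, -0.21, -0.01, 0.09, 0, 0, -0.01, 0, -0.21, -0.01, 0.09, 0, 0, -0.01, 0, -0.21, -0.01, 0.09, 0, 0, -0.01, 0, -0.21, -0.01, 0.09, 0, 0, -0.01]}}

```text
clock: 9.45
position: [0.6572, 0.1861, 0.1448]
ee_rot: [[0.895, 0.154, 0.418], [0.139, -0.988, 0.066], [0.423, -0.001, -0.906]]
contact_force: [0.1, -0.6, -1.6]
finger_gap: 0.0254
finger_force: 59.4
```

```bash
python3 - <<'E'
from plan import *
from station import optics
s=bot.observe(); p,R=np.array(s['position']),np.array(s['ee_rot'])
show(*port(.011))
tip=p+R@(OFF+[-.14,0,0]); ctr=p+R@OFF
a=np.radians(25); ax=np.cos(a)*RX+np.sin(a)*K; mouth=np.r_[REC,.075]+.13*RYv+.032*ax
for n in ['top','scene']:
    c=optics.read_camera(n); np.savez(n+'4.npz',**c); print(n,'tip px',proj(c,tip),'mouth px',proj(c,mouth))
    cv2.imwrite(f'pics/{n}4.png',c['frame'])
a,b=[cv2.imread(f'pics/{n}4.png') for n in ('top','scene')]
r=lambda x:cv2.resize(x,(400,480),interpolation=cv2.INTER_CUBIC)
cv2.imwrite('pics/crop4.png',np.hstack([r(a[220:280,225:275]),r(b[185:257,375:435])]))
E
```

```text
delta [-0.0666, 0.0113, 0.0012, -0.0045, -0.0009, 0.0065] dist mm 20.26864095795261 deg 0.22807571302985238
top tip px [249.28361812 247.61002973] mouth px [253.69316034 260.95456398]
scene tip px [407.22873392 219.42559765] mouth px [400.12845896 214.40050379]
```

View pics/crop4.png

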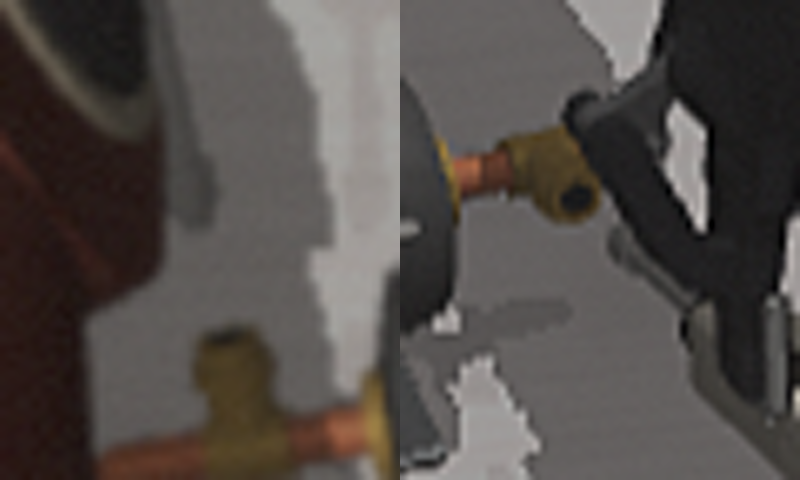

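Emit:
{"fn": "carry_out", "kwargs": {"rows": [0, -0.015, 0.005, 0, 0, 0, 0, 0, -0.03, 0.01, 0, 0, 0, 0, 0, -0.045, 0.01, 0, 0, 0, 0, 0, -0.058, 0.01, 0, 0, 0, 0, 0, -0.065, 0.01, 0, 0, 0, 0, 0, -0.065, 0.01, 0, 0, 0, 0, 0, -0.065, 0.01, 0, 0, 0, 0, 0, -0.065, 0.01, 0, 0, 0, 0]}}

```text
clock: 10.35
position: [0.6398, 0.1805, 0.1364]
ee_rot: [[0.896, 0.154, 0.417], [0.139, -0.988, 0.066], [0.423, -0.001, -0.906]]
contact_force: [0.1, -0.3, -1.6]
finger_gap: 0.0255
finger_force: 59.4
```

```bash
python3 - <<'E'
from plan import *
s=bot.observe(); print(s['position'],s['clock'])
show(*port(.011))
E
```

```text
[0.63981424 0.18048916 0.13636876] 10.35
delta [-0.0003, 0.0017, 0.0011, -0.0046, 0.0002, 0.0071] dist mm 0.6046090607412118 deg 0.24102500220072945
```

Emit:
{"fn": "carry_out", "kwargs": {"rows": [0, 0, 0, 0, 0, 0, 0, 0, 0, 0, 0, 0, 0, 0, 0, 0, 0, 0, 0, 0, 0, 0, 0, 0, 0, 0, 0, 0, 0, 0, 0, 0, 0, 0, 0, 0, 0, 0, 0, 0, 0, 0, 0, 0, 0, 0, 0, 0, 0, 0, 0, 0, 0, 0, 0, 0, 0, 0, 0, 0, 0, 0, 0, 0, 0, 0, 0, 0, 0, 0, 0, 0, 0, 0, 0, 0, 0, 0, 0, 0, 0, 0, 0, 0, 0, 0, 0, 0, 0, 0, 0, 0, 0, 0, 0, 0, 0, 0, 0, 0, 0, 0, 0, 0, 0, 0, 0, 0, 0, 0, 0, 0, 0, 0, 0, 0, 0, 0, 0, 0, 0, 0, 0, 0, 0, 0, 0, 0, 0, 0, 0, 0, 0, 0, 0, 0, 0, 0, 0, 0]}}

```text
clock: 12.35
position: [0.6395, 0.1804, 0.1362]
ee_rot: [[0.896, 0.154, 0.417], [0.139, -0.988, 0.065], [0.422, -0.001, -0.907]]
contact_force: [-0.2, 0.8, -2.8]
finger_gap: 0.0256
finger_force: 59.4
```

Emit:
{"fn": "carry_out", "kwargs": {"rows": [0, 0, 0, 0, 0, 0, 0, 0, 0, 0, 0, 0, 0, 0, 0, 0, 0, 0, 0, 0, 0, 0, 0, 0, 0, 0, 0, 0, 0, 0, 0, 0, 0, 0, 0, 0, 0, 0, 0, 0, 0, 0, 0, 0, 0, 0, 0, 0, 0, 0, 0, 0, 0, 0, 0, 0]}}

```text
clock: 13.15
position: [0.6395, 0.1804, 0.1362]
ee_rot: [[0.896, 0.154, 0.417], [0.139, -0.988, 0.065], [0.422, -0.0, -0.907]]
contact_force: [-0.3, 0.7, -2.6]
finger_gap: 0.0259
finger_force: 59.4
```

```bash
python3 - <<'E'
from plan import *
s=bot.observe(); p,R=np.array(s['position']),np.array(s['ee_rot']); print(p)
show(*port(.07)); A=port(.07); B=seam(.07,.05); show(*B,*A); show(*B); show(*seam(.07,.011),*B); show(*seam(-.07,.011),*seam(.07,.011))
E
```

```text
[0.63952518 0.18036411 0.13616138]
delta [0.1975, 0.0021, 0.0008, -0.0043, 0.0013, 0.007] dist mm 59.26836348682157 deg 0.23979938467781534
delta [-0.015, 0.2, -0.1387, 0.0, 0.3491, -0.0] dist mm 73.14960391883048 deg 9.999999999999998
delta [0.1818, 0.2017, -0.1383, -0.0049, 0.3504, 0.0067] dist mm 91.4239705308197 deg 10.039850298331803
delta [-0.13, -0.0, -0.0, 0.0, 0.0, 0.0] dist mm 38.99999999999999 deg 0.0
delta [-0.0, 0.4667, -0.0, 0.0, 0.0, 0.0] dist mm 139.99999999999997 deg 0.0
```

Emit:
{"fn": "carry_out", "kwargs": {"rows": [0, 0.03, 0, 0, 0, 0, 0, 0, 0.08, 0, 0, 0, 0, 0, 0, 0.14, 0, 0, 0, 0, 0, 0, 0.19, 0, -0.01, 0, 0.01, 0, 0, 0.2, 0.03, -0.03, 0, 0.06, 0, 0, 0.2, 0.07, -0.06, 0, 0.13, 0, 0, 0.19, 0.12, -0.09, 0, 0.21, 0.01, 0, 0.19, 0.17, -0.12, 0, 0.29, 0.01, 0, 0.18, 0.2, -0.14, 0, 0.35, 0.01, 0, 0.18, 0.2, -0.14, 0, 0.35, 0.01, 0, 0.18, 0.2, -0.14, 0, 0.35, 0.01, 0, 0.18, 0.2, -0.14, 0, 0.35, 0.01, 0, 0.18, 0.2, -0.14, 0, 0.35, 0.01]}}

```text
clock: 14.45
position: [0.6801, 0.1272, 0.197]
ee_rot: [[0.81, 0.151, 0.567], [0.122, -0.989, 0.089], [0.574, -0.003, -0.819]]
contact_force: [-0.1, 0.6, -1.6]
finger_gap: 0.0255
finger_force: 59.5
```

```bash
python3 - <<'E'
from plan import *
from station import optics
s=bot.observe(); p,R=np.array(s['position']),np.array(s['ee_rot']); print(p,np.round(s['joint_positions'],3))
show(*seam(.07,.011))
tip=p+R@(OFF+[-.14,0,0]); ctr=p+R@OFF
a=np.radians(35); ax=np.cos(a)*RX+np.sin(a)*K; e=[np.r_[REC,.075]+y*RYv+.048*ax for y in (.07,-.07)]
for n in ['top','scene']:
    c=optics.read_camera(n); np.savez(n+'5.npz',**c); print(n,'tip px',proj(c,tip),'ends px',proj(c,e[0]),proj(c,e[1]))
    cv2.imwrite(f'pics/{n}5.png',c['frame'])
    L=(cloud(c).reshape(-1,3)-ctr)@R; k=(abs(L[:,1])<.02)&(abs(L[:,2])<.02)&(L[:,0]<-.065)&(L[:,0]>-.16)
    if k.sum()>20: print(k.sum(),'tip x',np.percentile(L[k][:,0],[1]),'y',np.percentile(L[k][:,1],[5,50,95]),'z pts',np.percentile(L[k][:,2],[5,50,95]))
a,b=[cv2.imread(f'pics/{n}5.png') for n in ('top','scene')]
r=lambda x:cv2.resize(x,(400,400),interpolation=cv2.INTER_CUBIC)
cv2.imwrite('pics/crop5.png',np.hstack([r(a[205:305,265:365]),r(b[170:270,300:400])]))
E
```

```text
[0.68012556 0.12720778 0.19697846] [-0.275  0.474  0.051  1.933  0.178  0.128 -1.826]
delta [-0.1304, 0.006, 0.0005, -0.0072, -0.0001, -0.0016] dist mm 39.166519671516035 deg 0.212174806367058
top tip px [274.72108768 230.03990948] ends px [280.2052824  250.97800415] [346.20766407 240.17495823]
scene tip px [384.81555991 224.61707654] ends px [375.62655496 219.57410678] [310.31142725 234.35908598]
67 tip x [-0.13200012] y [-0.00185645  0.00378711  0.00698619] z pts [-0.00615251 -0.00186221  0.00286344]
```

View pics/crop5.png

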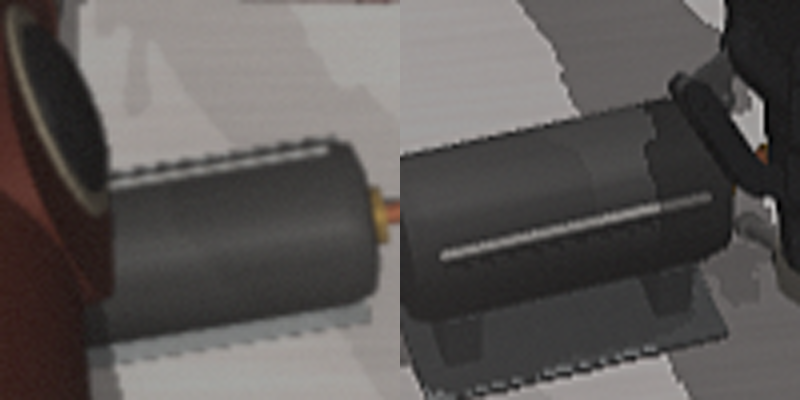

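```bash
cat >> plan.py <<'E'
def seam2(y,off,tilt=30):
    a=np.radians(35); ax=np.cos(a)*RX+np.sin(a)*K
    tip=np.r_[REC,.075]+y*RYv+.048*ax+off*ax
    R=R_down(RY,np.radians(tilt)); return tip-R@(OFF+[-.14,0,0]),R
E
python3 - <<'E'
from plan import *
show(*seam2(.07,.03)); show(*seam2(.07,.012)); show(*seam2(.07,.012),*seam2(.07,.03))
E
```

```text
delta [-0.073, 0.0045, 0.0413, -0.0062, -0.174, -0.002] dist mm 25.20716786915463 deg 4.989160211596499
delta [-0.133, 0.0046, 0.0413, -0.0062, -0.174, -0.002] dist mm 41.81237418631644 deg 4.989160211596499
delta [-0.0598, 0.0, 0.0052, 0.0, 0.0, 0.0] dist mm 18.000000000000025 deg 0.0
```

Emit:
{"fn": "carry_out", "kwargs": {"rows": [0, -0.02, 0, 0.01, 0, -0.05, 0, 0, -0.04, 0, 0.025, 0, -0.11, 0, 0, -0.06, 0, 0.04, 0, -0.17, 0, 0, -0.073, 0, 0.04, 0, -0.17, 0, 0, -0.085, 0, 0.04, 0, -0.17, 0, 0, -0.1, 0, 0.04, 0, -0.17, 0, 0, -0.115, 0, 0.04, 0, -0.17, 0, 0, -0.128, 0, 0.04, 0, -0.17, 0, 0, -0.128, 0, 0.04, 0, -0.17, 0, 0, -0.128, 0, 0.04, 0, -0.17, 0, 0, -0.128, 0, 0.04, 0, -0.17, 0]}}

```text
clock: 15.65
position: [0.6556, 0.1224, 0.1655]
ee_rot: [[0.855, 0.15, 0.496], [0.128, -0.989, 0.078], [0.502, -0.003, -0.865]]
contact_force: [0.1, -0.2, -2.6]
finger_gap: 0.0258
finger_force: 59.4
```

```bash
python3 - <<'E'
from plan import *
s=bot.observe(); p,R=np.array(s['position']),np.array(s['ee_rot']); print(p,np.round(s['joint_positions'],3))
show(*seam2(.07,.012)); show(*seam2(-.065,.012))
from station import optics
tip=p+R@(OFF+[-.14,0,0])
a=np.radians(35); ax=np.cos(a)*RX+np.sin(a)*K; e=[np.r_[REC,.075]+y*RYv+.048*ax for y in (.07,-.07)]
c=optics.read_camera('scene'); print('tip px',proj(c,tip),'ends px',proj(c,e[0]),proj(c,e[1]))
c=c['frame']; r=lambda x:cv2.resize(x,(600,450),interpolation=cv2.INTER_CUBIC)
cv2.imwrite('pics/crop6.png',r(c[190:250,330:410]))
E
```

```text
[0.65561988 0.12235173 0.16545646] [-0.255  0.496  0.025  1.954  0.173  0.169 -1.82 ]
delta [-0.0054, 0.0022, 0.0031, -0.0051, -0.0057, -0.0033] dist mm 1.989069189118735 deg 0.2380049829195691
delta [-0.0047, 0.4522, 0.002, -0.0051, -0.0057, -0.0033] dist mm 135.65939189015518 deg 0.2380049829195691
tip px [378.18205205 220.6999616 ] ends px [375.62655496 219.57410678] [310.31142725 234.35908598]
```

View pics/crop6.png

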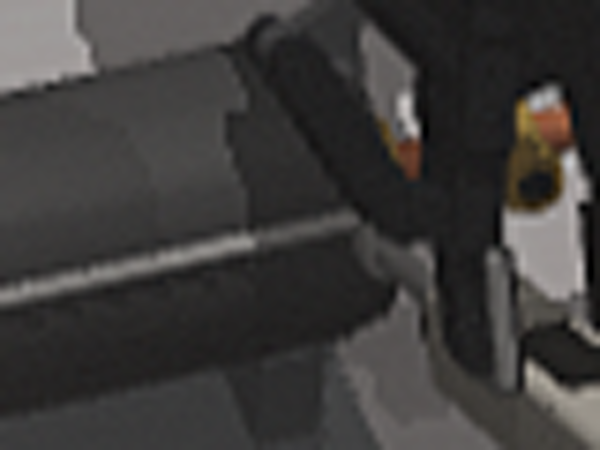

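Emit:
{"fn": "carry_out", "kwargs": {"rows": [0, -0.001, 0.01, 0, 0, 0, 0, 0, -0.002, 0.02, 0, 0, 0, 0, 0, -0.003, 0.03, 0, 0, 0, 0, 0, -0.003, 0.04, 0, 0, 0, 0, 0, -0.003, 0.05, 0, 0, 0, 0, 0, -0.003, 0.06, 0, 0, 0, 0, 0, -0.003, 0.07, 0, 0, 0, 0, 0, -0.003, 0.08, 0, 0, 0, 0, 0, -0.003, 0.09, 0, 0, 0, 0, 0, -0.003, 0.1, 0, 0, 0, 0, 0, -0.003, 0.11, 0, 0, 0, 0, 0, -0.003, 0.12, 0, 0, 0, 0, 0, -0.003, 0.13, 0, 0, 0, 0, 0, -0.003, 0.14, 0, 0, 0, 0, 0, -0.003, 0.15, 0, 0, 0, 0, 0, -0.003, 0.16, 0, 0, 0, 0, 0, -0.003, 0.17, 0, 0, 0, 0, 0, -0.003, 0.18, 0, 0, 0, 0, 0, -0.003, 0.19, 0, 0, 0, 0, 0, -0.003, 0.2, 0, 0, 0, 0]}}

```text
clock: 17.7
position: [0.6635, 0.0625, 0.1645]
ee_rot: [[0.856, 0.149, 0.496], [0.128, -0.989, 0.078], [0.502, -0.003, -0.865]]
contact_force: [0.1, -0.7, -1.2]
finger_gap: 0.0256
finger_force: 59.5
```

```bash
cat > tip.py <<'E'
from plan import *
s=bot.observe(); p,R=np.array(s['position']),np.array(s['ee_rot']); print(p,np.round(s['joint_positions'],3))
tip=p+R@(OFF+[-.14,0,0]); a=np.radians(35); ax=np.cos(a)*RX+np.sin(a)*K
d=tip-(np.r_[REC,.075]+.047*ax); print('tip in seam x,y,z',d@ax,d@RYv,d@np.cross(ax,RYv),'ang',np.degrees(np.arccos(R[:,0]@ax)))
E
python3 tip.py
```

```text
[0.66349837 0.06254458 0.16448182] [-0.05   0.499 -0.098  1.952  0.183  0.17  -1.717]
tip in seam x,y,z 0.013130115033507011 0.010533348265611277 0.0003910885369134056 ang 4.8862700304864575
```

Emit:
{"fn": "carry_out", "kwargs": {"rows": [0, 0, 0.01, 0, 0, 0, 0, 0, 0, 0.02, 0, 0, 0, 0, 0, 0, 0.03, 0, 0, 0, 0, 0, 0, 0.04, 0, 0, 0, 0, 0, 0, 0.05, 0, 0, 0, 0, 0, 0, 0.06, 0, 0, 0, 0, 0, 0, 0.07, 0, 0, 0, 0, 0, 0, 0.08, 0, 0, 0, 0, 0, 0, 0.09, 0, 0, 0, 0, 0, 0, 0.1, 0, 0, 0, 0, 0, 0, 0.11, 0, 0, 0, 0, 0, 0, 0.12, 0, 0, 0, 0, 0, 0, 0.13, 0, 0, 0, 0, 0, 0, 0.14, 0, 0, 0, 0, 0, 0, 0.15, 0, 0, 0, 0, 0, 0, 0.16, 0, 0, 0, 0, 0, 0, 0.17, 0, 0, 0, 0, 0, 0, 0.18, 0, 0, 0, 0, 0, 0, 0.19, 0, 0, 0, 0, 0, 0, 0.2, 0, 0, 0, 0]}}

```text
clock: 19.7
position: [0.6725, 0.0032, 0.1643]
ee_rot: [[0.855, 0.149, 0.496], [0.128, -0.989, 0.078], [0.502, -0.003, -0.865]]
contact_force: [-0.3, 0.2, -1.6]
finger_gap: 0.0257
finger_force: 59.5
```

```bash
python3 tip.py
```

```text
[0.67249953 0.00320776 0.16433414] [ 0.152  0.516 -0.22   1.928  0.191  0.189 -1.611]
tip in seam x,y,z 0.013055651727502011 -0.049482110239658914 0.0002525047537066602 ang 4.882501837082165
```

Emit:
{"fn": "carry_out", "kwargs": {"rows": [0, 0, 0.01, 0, 0, 0, 0, 0, 0, 0.02, 0, 0, 0, 0, 0, 0, 0.03, 0, 0, 0, 0, 0, 0, 0.04, 0, 0, 0, 0, 0, 0, 0.05, 0, 0, 0, 0, 0, 0, 0.06, 0, 0, 0, 0, 0, 0, 0.066, 0, 0, 0, 0, 0, 0, 0.066, 0, 0, 0, 0, 0, 0, 0.066, 0, 0, 0, 0, 0, 0, 0.066, 0, 0, 0, 0]}}

```text
clock: 20.7
position: [0.6754, -0.0158, 0.1643]
ee_rot: [[0.855, 0.15, 0.496], [0.128, -0.989, 0.078], [0.502, -0.003, -0.865]]
contact_force: [-1.1, -0.2, -1.9]
finger_gap: 0.0254
finger_force: 59.5
```

```bash
python3 tip.py; python3 - <<'E'
from plan import *
s=bot.observe(); p,R=np.array(s['position']),np.array(s['ee_rot'])
A=p+R@[.06,0,-.08],R; Rd=R_down(np.radians(20.6),0)
B=np.array([.53,-.30,.25]),Rd
show(*A); show(*B,*A); print(A[0])
show([.497,-.3588,.12],Rd,*B)
E
```

```text
[ 0.67538532 -0.01576212  0.1642765 ] [ 0.214  0.524 -0.258  1.916  0.194  0.199 -1.577]
tip in seam x,y,z 0.013033376382309003 -0.06872594773370364 0.00019962714544951438 ang 4.882842114312255
delta [0.2, 0.0, -0.2667, 0.0, 0.0, 0.0] dist mm 99.99999999999997 deg 0.0
delta [-0.5926, 0.8632, -0.2945, 0.1038, -1.0481, -0.41] dist mm 326.30155464269444 deg 32.37854081575135
[ 0.68705591 -0.01430495  0.26358246]
delta [-0.1719, 0.1448, 0.4333, 0.0, 0.0, 0.0] dist mm 146.44603101484182 deg 0.0
```

Emit:
{"fn": "carry_out", "kwargs": {"rows": [0, 0.05, 0, 0, 0, 0, 0, 0, 0.11, 0, 0, 0, 0, 0, 0, 0.17, 0, -0.03, 0, 0, 0, 0, 0.2, 0, -0.1, 0, 0, 0, 0, 0.2, 0, -0.19, 0, 0, 0, 0, 0.2, 0, -0.27, 0, 0, 0, 0, 0.17, 0.07, -0.3, 0.01, -0.08, -0.03, 0, 0.13, 0.14, -0.33, 0.02, -0.17, -0.06, 0, 0.08, 0.22, -0.35, 0.03, -0.27, -0.1, 0, 0.03, 0.3, -0.37, 0.04, -0.37, -0.14, 0, -0.03, 0.37, -0.39, 0.05, -0.46, -0.18, 0, -0.08, 0.43, -0.41, 0.05, -0.53, -0.2, 0, -0.1, 0.45, -0.42, 0.05, -0.55, -0.21, 0, -0.1, 0.45, -0.42, 0.05, -0.55, -0.21, 0, -0.1, 0.45, -0.42, 0.05, -0.55, -0.21, 0, -0.1, 0.45, -0.42, 0.05, -0.55, -0.21]}}

```text
clock: 22.3
position: [0.608, -0.1609, 0.2581]
ee_rot: [[0.935, 0.256, 0.243], [0.251, -0.966, 0.052], [0.249, 0.013, -0.969]]
contact_force: [-0.7, 0.2, -3.4]
finger_gap: 0.0255
finger_force: 59.5
```

```bash
python3 - <<'E'
from plan import *
s=bot.observe(); print(s['position'],np.round(s['joint_positions'],3))
Rd=R_down(np.radians(20.6),0); show([.497,-.3588,.22],Rd)
E
```

```text
[ 0.60804375 -0.16092271  0.2581432 ] [ 0.565  0.455 -0.424  1.627  0.108  0.865 -1.169]
delta [-0.5437, 0.541, -0.001, 0.0508, -0.5007, -0.1962] dist mm 230.08919961820024 deg 15.473790895416359
```

Emit:
{"fn": "carry_out", "kwargs": {"rows": [0, -0.03, 0.03, 0, 0, -0.02, -0.01, 0, -0.1, 0.1, 0, 0.01, -0.09, -0.03, 0, -0.18, 0.18, 0, 0.02, -0.17, -0.06, 0, -0.27, 0.27, 0, 0.03, -0.25, -0.1, 0, -0.36, 0.36, 0, 0.03, -0.33, -0.13, 0, -0.44, 0.44, 0, 0.04, -0.41, -0.16, 0, -0.51, 0.51, 0, 0.05, -0.47, -0.18, 0, -0.544, 0.541, 0, 0.05, -0.5, -0.196, 0, -0.544, 0.541, 0, 0.05, -0.5, -0.196, 0, -0.544, 0.541, 0, 0.05, -0.5, -0.196, 0, -0.544, 0.541, 0, 0.05, -0.5, -0.196, 0, -0.544, 0.541, 0, 0.05, -0.5, -0.196, 0, -0.544, 0.541, 0, 0.05, -0.5, -0.196]}}

```text
clock: 23.6
position: [0.4964, -0.3598, 0.2201]
ee_rot: [[0.937, 0.351, 0.0], [0.351, -0.937, -0.001], [-0.0, 0.001, -1.0]]
contact_force: [-0.5, 0.3, -2.7]
finger_gap: 0.026
finger_force: 59.4
```

```bash
python3 - <<'E'
from plan import *
from station import optics
s=bot.observe(); p,R=np.array(s['position']),np.array(s['ee_rot']); ctr=p+R@OFF
Rd=R_down(np.radians(20.6),0); show([.497,-.3588,.1],Rd)
for n in ['top','scene']:
    c=optics.read_camera(n); cv2.imwrite(f'pics/{n}7.png',c['frame'])
    L=(cloud(c).reshape(-1,3)-ctr)@R; k=(abs(L[:,1])<.02)&(abs(L[:,2])<.02)&(L[:,0]<-.065)&(L[:,0]>-.16)
    if k.sum()>20:
        t=L[k]; print(n,k.sum(),'tip x',np.percentile(t[:,0],[1]),'y',np.median(t[:,1]),'z',np.percentile(t[:,2],[5,50,95]),'line z/x',np.polyfit(t[:,0],t[:,2],1),'y/x',np.polyfit(t[:,0],t[:,1],1))
c=np.load('w1.npz')
# rest base location from top0/scene0: dark pts low
E
```

```text
delta [0.0031, -0.0029, 0.4002, 0.0024, 0.0008, -0.0026] dist mm 120.07245178495108 deg 0.10296235626180482
top 280 tip x [-0.13850972] y -0.0021974622499039156 z [-9.30936545e-03 -4.34993175e-03 -8.69698045e-05] line z/x [-0.03021558 -0.00749436] y/x [-0.01499703 -0.00336022]
scene 25 tip x [-0.08743343] y -0.0002716759133921424 z [-0.01093773 -0.00576876  0.00012308] line z/x [-0.43365295 -0.03772842] y/x [0.02728613 0.00159087]
```

Emit:
{"fn": "carry_out", "kwargs": {"rows": [0, 0.003, -0.003, 0.1, 0, 0, 0, 0, 0.003, -0.003, 0.2, 0, 0, 0, 0, 0.003, -0.003, 0.3, 0, 0, 0, 0, 0.003, -0.003, 0.37, 0, 0, 0, 0, 0.003, -0.003, 0.4, 0, 0, 0, 0, 0.003, -0.003, 0.4, 0, 0, 0, 0, 0.003, -0.003, 0.4, 0, 0, 0, 0, 0.003, -0.003, 0.4, 0, 0, 0, 0, 0.003, -0.003, 0.4, 0, 0, 0]}}

```text
clock: 24.6
position: [0.497, -0.3602, 0.101]
ee_rot: [[0.937, 0.349, 0.001], [0.349, -0.937, -0.003], [0.0, 0.003, -1.0]]
contact_force: [-0.1, 0.3, -1.1]
finger_gap: 0.0259
finger_force: 59.4
```

```bash
python3 - <<'E'
from plan import *
show([.497,-.3587,.047],R_down(np.radians(20.6),0)); print(bot.observe()['contact_force'])
E
```

```text
delta [0.0016, -0.0054, 0.1801, 0.0062, -0.0008, -0.0063] dist mm 54.05663723154692 deg 0.2526244343118122
[-0.10028531  0.28427147 -1.12973055]
```

Emit:
{"fn": "carry_out", "kwargs": {"rows": [0, 0.002, -0.005, 0.03, 0.006, 0, -0.006, 0, 0.002, -0.005, 0.06, 0.006, 0, -0.006, 0, 0.002, -0.005, 0.09, 0.006, 0, -0.006, 0, 0.002, -0.005, 0.12, 0.006, 0, -0.006, 0, 0.002, -0.005, 0.15, 0.006, 0, -0.006, 0, 0.002, -0.005, 0.17, 0.006, 0, -0.006, 0, 0.002, -0.005, 0.178, 0.006, 0, -0.006, 0, 0.002, -0.005, 0.178, 0.006, 0, -0.006, 0, 0.002, -0.005, 0.178, 0.006, 0, -0.006, 0, 0.002, -0.005, 0.178, 0.006, 0, -0.006]}}

```text
clock: 25.6
position: [0.4965, -0.3584, 0.0464]
ee_rot: [[0.936, 0.352, -0.001], [0.352, -0.936, 0.001], [-0.001, -0.002, -1.0]]
contact_force: [0.1, 0.2, -3.0]
finger_gap: 0.0257
finger_force: 59.4
```

Essentially the original pose; release, then rise.

Emit:
{"fn": "carry_out", "kwargs": {"rows": [0.3, 0, 0, 0, 0, 0, 0, 0.5, 0, 0, 0, 0, 0, 0, 1, 0, 0, 0, 0, 0, 0, 1, 0, 0, 0, 0, 0, 0, 1, 0, 0, 0, 0, 0, 0, 1, 0, 0, 0, 0, 0, 0, 1, 0, 0, 0, 0, 0, 0, 1, 0, 0, 0, 0, 0, 0]}}

```text
clock: 26.4
position: [0.4963, -0.3583, 0.0463]
ee_rot: [[0.936, 0.352, -0.002], [0.352, -0.936, 0.001], [-0.001, -0.002, -1.0]]
contact_force: [-0.1, 1.0, 0.0]
finger_gap: 0.0856
finger_force: 0.0
```

Emit:
{"fn": "carry_out", "kwargs": {"rows": [1, 0, 0, -0.04, 0, 0, 0, 1, 0, 0, -0.1, 0, 0, 0, 1, 0, 0, -0.2, 0, 0, 0, 1, 0, 0, -0.3, 0, 0, 0, 1, 0, 0, -0.45, 0, 0, 0, 1, 0, 0, -0.6, 0, 0, 0, 1, 0, 0, -0.7, 0, 0, 0, 1, 0, 0, -0.7, 0, 0, 0, 1, 0, 0, -0.7, 0, 0, 0, 1, 0, 0, -0.7, 0, 0, 0]}}

```text
clock: 27.4
position: [0.4956, -0.3581, 0.2551]
ee_rot: [[0.936, 0.352, -0.004], [0.352, -0.936, 0.003], [-0.003, -0.004, -1.0]]
contact_force: [-0.3, 0.8, 0.3]
finger_gap: 0.0856
finger_force: 0.0
```

```bash
python3 - <<'E'
from plan import *
from station import optics
v0=np.array([np.cos(PYAW),np.sin(PYAW)])
for n in ['top','scene']:
    for src in ('before','after'):
        c=np.load(n+'0.npz') if src=='before' else optics.read_camera(n)
        if src=='after': cv2.imwrite(f'pics/{n}8.png',c['frame'])
        Q=cloud(c).reshape(-1,3); f=c['frame'].reshape(-1,3).astype(int); e=np.array([-v0[1],v0[0]])
        d=Q[:,:2]-PC[:2]; u,t=d@v0,d@e
        w=(abs(u)<.08)&(abs(t)<.03)&(abs(Q[:,2]-.0785)<.006)&(f.min(1)>100); W=Q[w]
        if w.sum()<20: print('few'); continue
        v=np.linalg.svd(W[:,:2]-W[:,:2].mean(0),full_matrices=False)[2][0]; v*=np.sign(v@v0)
        k=(Q[:,2]>.05)&(abs(t)<.012)&(abs(u)<.2)
        print(n,src,w.sum(),'yaw',np.degrees(np.arctan2(v[1],v[0])),'z',np.median(W[:,2]),'u',np.percentile(u[w],[1,99]),'t',np.percentile(t[w],[1,99]),'tip u',u[k].max())
a,b=[cv2.imread(f'pics/{n}8.png') for n in ('top','scene')]
cv2.imwrite('pics/crop8.png',np.hstack([cv2.resize(x,(400,300)) for x in (b,b[185:300,75:228])]))
E
```

```text
top before 514 yaw -159.26198379154732 z 0.07809758308522113 u [-0.05706051  0.05871369] t [-0.01254901  0.01331649] tip u 0.13975005520772504
top after 309 yaw -163.9954679072564 z 0.07804024319532066 u [-0.02601675  0.05912423] t [-0.01310503  0.01334887] tip u 0.14013849325278546
scene before 447 yaw -159.44915535188318 z 0.07759485428892654 u [-0.05934795  0.05714161] t [-0.01244567  0.01353915] tip u 0.1373241598963532
scene after 246 yaw -162.9822095207965 z 0.07748032673760713 u [-0.01277496  0.06015297] t [-0.01279428  0.01329284] tip u 0.13686760215941174
```

View pics/crop8.png

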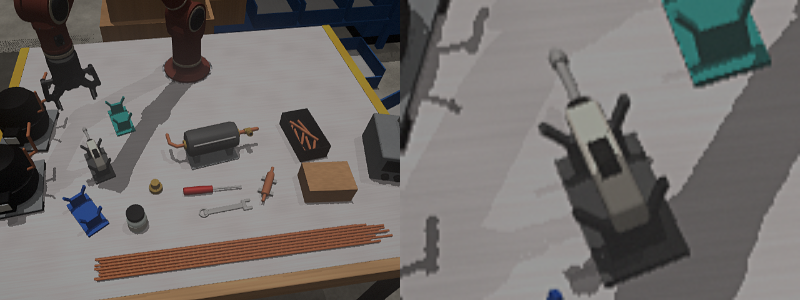

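```bash
python3 -c "
from station import close_job
print(close_job())"
```

```text
the job is handed in; nothing more can be done
None
```

The job is handed in, but it returned no verdict. By my readings, the tip held about 11 mm off the port for nearly 3 s, then swept the seam at about 30 mm/s, 12 mm off the crest and 5° off square to stay clear of a joint limit. The probe is back in its rest and released, and nothing else appeared to move.

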